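Nip a cardboard tube in the bench caliper

ROBOT

A 6-joint arm with a two-finger parallel gripper is mounted at the origin on the work surface. World frame = base frame: x ahead of the robot, y to its left, z up, the work surface at z = 0. Lengths are in m, angles in rad, forces in N, time in s.
With the tool pointing down it reaches from about 0.35 to 0.925 m from the base axis. Payload 6.4 kg.
Tool frame: the origin (TCP) lies midway between the tips of the shut fingers; the grasp point (between the pads) lies 19 mm behind it (bot.grip_depth is the z of the grasp point in the tool frame, in m); z points along the fingers, x is the direction in which the jaws open and shut, and the axes are right-handed (so a half turn about z gives the same grasp; the last joint's range is limited). The gripper opens to 85 mm and grips with 20 to 120 N. Pads are 22 mm wide; open, the fingers measure 114 mm over their backs; the gripper's body (76 mm by 85 mm) begins 54 mm behind the grasp point. The pads swing forward as they close: fully open they stand 13 mm farther back than shut.
Start: joints at [-1.351, 0.245, 1.558, -0, 1.339, -0.174], TCP at [0.249, -0.6, 0.231] pointing down, gripper open.
Joint ranges: [-3.13, 3.13], [-1.02, 2.26], [0.13, 2.54], [-0.95, 4.09], [0.21, 2.88], [-2.74, 2.74]. Speed limits (rad/s): [2.57, 2.57, 3.14, 3.14, 3.14, 3.14].

INTERFACE

Orientations are given as a rotation vector (axis times angle).
In Python, from cell import bot, capture gives the robot as it stands.
- The arm moves only by the tool step_arm, never from a script. Its argument "targets" is a list of rows, each an object of numbers: "x", "y", "z": the shift along the tool's x, y, z in m; "spin": the turn about the tool's z in degrees; "gripper": the finger opening in m, from 0 to 0.0854. In form: [{"x": .., "y": .., "z": .., "spin": .., "gripper": ..}, ...]. A call has 1 to 5 rows; each row shifts and turns the commanded pose from where the row before left it, along the tool's axes as they then stand; what a row does not reach is not made up. A row lasts 1/8 s, in which the tool goes at most 62.5 mm and 10.7 degrees, less where a joint would pass 70% of its speed; a pose out of reach is approached as far as the arm can. A call with a gripper value outside its range is refused whole. The fingers move at their own pace and stop on an object; "squeeze" is the grip in N (left out, the last holds). Time passes only in rows, so rows that do not move let the fingers close. It gives the time, the measured TCP pose, the force and the opening at its end, in the units of the state.
- bot.read_state(): the state, without advancing time (a new reading comes with each control period).
- capture(name): name is "side" or "top"; returns a dict with "frame" (400x640x3 uint8, blue, green, red), "fx", "fy", "cx", "cy" (pixels), "world_from_camera" (4x4, takes a point from camera to world coordinates). Camera axes: x right, y up, looking along -z (the intrinsics and any distortion apply to the point x, -y, -z); pixel columns grow to the right and rows downward; lengths in m; the calibration is good to about 2 mm. A picture is of the moment at which its call begins. There is no depth.
- bot.hand_in(): hands the job in, once; it reports no verdict.
The state is a dict: "t": time; "joints": joint angles; "joint_velocities": joint speeds; "joint_efforts": joint torques, N m; "eef_pos": TCP position; "tcp_rot": TCP orientation; "force": force on the tool from outside, world axes, zero at the start; "wrist_torque": the same for the moment, N m; "grip_width": finger opening in m.
Only numpy, scipy, OpenCV 4.12 (cv2) and the standard library are available. Lean on these libraries where they do the work, as an engineer would, in place of code of your own. Each camera call takes 0.05 s, during which the arm holds its last target. There are 200 camera calls.

TASK

Stand the short cardboard tube upright on the bed of the bench caliper, between the jaws and in line with the round anvil, and let go of it. Then slide the moving jaw along by its tab until it just nips the tube against the anvil; close it by feel, so that the tube is not crushed and the jaw is not forced out of square. Let go and leave the tube lightly nipped, with the other things on the bench left where they are.

Things in the scene. Friction and masses are not known exactly. Their poses are not given: they have to be found in the camera images.
- tube: short open cardboard tube standing on the bench, 50 mm outside diameter, 80 mm high, wall 4 mm, about 50 g. Origin at the centre of its lower end, z up its axis. It is the only short tube; the other tube is 160 mm high.
- gauge: bench caliper screwed to the bench: aluminium bed 150 x 290 mm, 12 mm thick; steel beam along its +x side (x 39 to 61 mm, top 36 mm above the bench); fixed jaw near its +y end; sliding jaw that closes towards +y. Origin on the bench under the bed, z up, y along the beam.
- fixed_face (a point): point on the fixed jaw's inner face (gauge y = 60 mm; jaw x -31 to 61 mm, top 58 mm above the bench), 36 mm above the bench, where a round flat steel anvil, 26 mm diameter, stands out towards -y. How far it stands out is set differently each time (6 to 28 mm) and is not measured: where the jaw nips the tube must be felt. Axes as gauge.
- bed_spot (a point): point on the top of the caliper's bed (12 mm above the bench) in line with the anvil's axis, 70 mm from the inner face of the fixed jaw: the place to stand the tube. Axes as gauge.
- carriage (a joint): travel of the sliding jaw in m: 0 fully open, growing as it closes towards the fixed jaw (gauge +y), at most 0.125. The inner face of the sliding jaw is at gauge y = -0.075 + this value. Starts between 0 and 0.02. It slides with a dry drag of about 3.5 N and stays where it is left.
- jaw: sliding jaw, a steel plate 14 mm thick reaching 96 mm from the middle of the beam over the bed, top 50 mm above the bench. Origin on the bench under the middle of the beam (its rocking centre), axes as gauge when square. It has sprung play about the vertical: pressing on the tube rocks it out of square by about 0.003 rad per newton.
- tab (a point): middle of the upright steel tab on the sliding jaw, above the beam: 12 mm thick along the gauge's y, 28 mm wide along its x, from 46 to 92 mm above the bench; this point is 72 mm above it. The carriage below is 50 mm long along y, its top 46 mm above the bench. Pinch or push the tab from above. Axes as jaw.
- jaw_face (a point): point on the inner (gauge +y) face of the sliding jaw opposite the anvil, 36 mm above the bench. Axes as jaw.
- long_tube: bystander: cardboard tube standing up, 76 mm diameter, 160 mm high; origin at the centre of its underside.
- tin: bystander: red tin standing up, 66 mm diameter, 100 mm high; origin at the centre of its underside.
- carton: bystander: closed cardboard box 90 x 120 x 55 mm; origin at the centre of its underside.
- tape_gun: bystander: red tape dispenser with a roll, about 190 mm long, 72 mm high, handle to its -x; origin on the bench near its middle.

How it is judged:
On the way, in this order (a step that is already met when the one before it is completed fails the run):
1. the tube stands on the bed in line with the anvil, released, the jaw still clear of it (x of tube in the frame of bed_spot between -0.01 and 0.01 m and y of tube in the frame of bed_spot between -0.03 and 0.045 m and z of tube in the frame of bed_spot below 0.003 m and angle between tube's own z axis and vertical below 0.08 rad and contact force between tube and the fingers below 0.1 N and contact force between tube and jaw below 0.5 N), for 0.2 s.
2. the sliding jaw presses the tube against the anvil with over 2 N (contact force between tube and jaw above 2 N), for 0.2 s.
At the end, for the whole second after the job is handed in: The tube stands upright (within 0.06 rad) on the bed, its axis within 10 mm of the anvil's line, at rest and released, held between anvil and sliding jaw with more than 1.2 N, and the sliding jaw is square to within 0.025 rad (contact force between tube and jaw above 1.2 N and angle between the y axis of jaw and the y axis of gauge, either way round below 0.025 rad and x of tube in the frame of bed_spot between -0.01 and 0.01 m and y of tube in the frame of bed_spot between 0.01 and 0.045 m and z of tube in the frame of bed_spot below 0.003 m and angle between tube's own z axis and vertical below 0.06 rad and linear speed of tube below 0.01 m/s); the robot touches nothing.
It fails at once if the tube is crushed: more than 14 N between the sliding jaw and the tube (contact force between tube and jaw above 14 N).
It fails at once if the sliding jaw is forced out of square by more than 0.04 rad (angle between the y axis of jaw and the y axis of gauge, either way round above 0.04 rad).
It fails at once if a bystander is moved by more than 20 mm (distance of any of long_tube, tin, carton, tape_gun from where it was at the start of the episode above 0.02 m).
It also fails if it takes over 64 s, if anything falls off the work surface, if the arm or the gripper's body presses on something with over 40 N, if the wrist force passes 120 N, or if a joint passes its speed limit or range.

## Working session

There is one attempt and no reset: what is moved stays moved. The work goes in short steps, Python scripts to look and compute and a tool call to move; the robot and the scene stay as the last step left them, time stands still between calls to the robot, and variables do not carry over. Pictures are saved under pics/ and viewed, about 8 in all and at most 12, crops included, and the job is handed in when it is done.

Besides the shell and the picture viewer there is one more tool, called after "Request:" as name(argument=value, ...), one argument or row to a line, values as JSON. step_arm: Moves the arm, as the interface text tells. Its arguments: {"type":"object","properties":{"targets":{"type":"array","items":{"type":"object","properties":{"x":{"type":"number"},"y":{"type":"number"},"z":{"type":"number"},"spin":{"type":"number"},"gripper":{"type":"number"}}}},"squeeze":{"type":"number"}},"required":["targets"]}

```bash
mkdir -p pics; ls; python3 - <<'E'
from cell import bot, capture
import cv2,numpy as np
for n in("top","side"):
    c=capture(n);cv2.imwrite(f"pics/{n}0.png",c["frame"])
    print(n,c["fx"],c["fy"],c["cx"],c["cy"],[k for k in c]);print(np.round(c["world_from_camera"],4).tolist())
s=bot.read_state();print(s,bot.grip_depth)
E
```

```text
pics
top 454.0016578957775 454.0016578957775 320.9895644380986 199.48990524687943 ['frame', 'fx', 'fy', 'cx', 'cy', 'world_from_camera']
[[0.0003, 0.9934, -0.115, 0.3991], [-0.9999, -0.0009, -0.0108, -0.0066], [-0.0108, 0.115, 0.9933, 1.507], [0.0, 0.0, 0.0, 1.0]]
side 454.12086364653834 454.12086364653834 315.7379336250689 201.41000738745709 ['frame', 'fx', 'fy', 'cx', 'cy', 'world_from_camera']
[[-0.8998, 0.2426, -0.3627, 0.0822], [-0.4358, -0.5427, 0.718, 0.9893], [-0.0226, 0.8041, 0.594, 0.8748], [0.0, 0.0, 0.0, 1.0]]
{'t': 0.1, 'joints': array([-1.35110893e+00,  2.45751345e-01,  1.55888135e+00, -1.35697374e-05,
        1.33869607e+00, -1.74108512e-01]), 'joint_velocities': array([ 0.00113057, -0.00217991, -0.00125504, -0.00110495, -0.00050408,
       -0.00128563]), 'joint_efforts': array([ 3.84248324e-04, -4.30676901e+01, -3.27124894e+01, -1.22830475e-04,
        2.83954476e-03,  3.06857793e-06]), 'eef_pos': array([ 0.24929034, -0.59975875,  0.23029175]), 'tcp_rot': array([-2.61210821e+00,  1.74327766e+00,  1.98535317e-03]), 'force': array([-0.30620214,  0.35965281, -0.68369091]), 'wrist_torque': array([0.0481142 , 0.00187973, 0.02788979]), 'grip_width': 0.08552937427153438} -0.0187
```

View pics/top0.png

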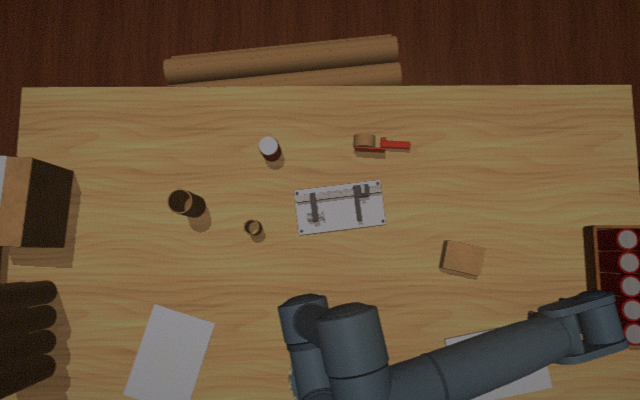

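View pics/side0.png

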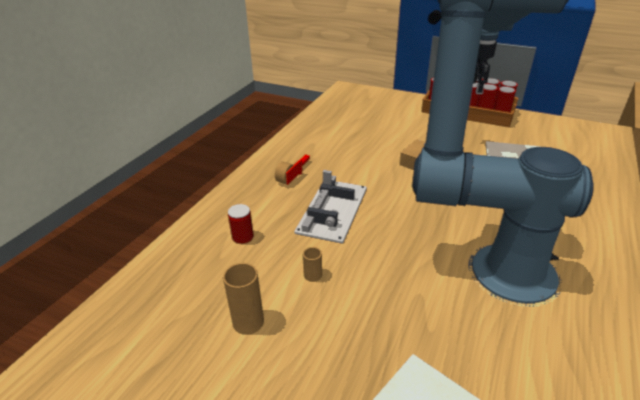

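The top view shows the gauge around (340,207), with the tube at (254,228), the tin at (270,150) and the long tube at (187,205). The sliding jaw is at about (358,203), to the right (-y). I'll zoom in next.

```bash
python3 - <<'E'
import cv2,numpy as np
t=cv2.imread("pics/top0.png")[170:250,235:395];s=cv2.imread("pics/side0.png")[165:290,285:385]
a=cv2.resize(t,None,fx=5,fy=5,interpolation=cv2.INTER_CUBIC)
a=np.clip(a*1.6,0,255).astype('u1')
cv2.imwrite("pics/tz.png",a);cv2.imwrite("pics/sz.png",cv2.resize(s,None,fx=4.8,fy=4.8,interpolation=cv2.INTER_CUBIC))
E
```

```text
(no output)
```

View pics/tz.png

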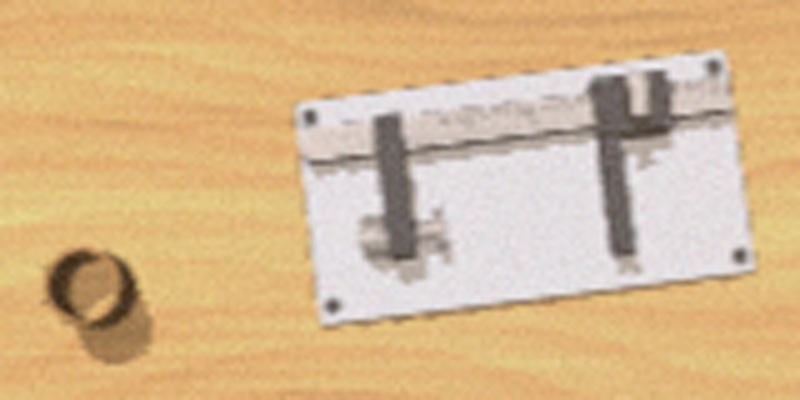

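View pics/sz.png

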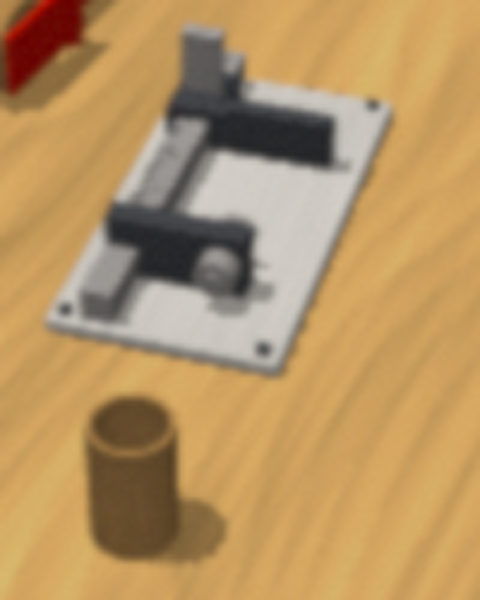

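```bash
cat > h.py <<'E'
import numpy as np
from scipy.optimize import least_squares
C={"top":(454.0017,320.9896,199.4899,[[0.0003,0.9934,-0.115,0.3991],[-0.9999,-0.0009,-0.0108,-0.0066],[-0.0108,0.115,0.9933,1.507]]),
"side":(454.1209,315.7379,201.41,[[-0.8998,0.2426,-0.3627,0.0822],[-0.4358,-0.5427,0.718,0.9893],[-0.0226,0.8041,0.594,0.8748]])}
def proj(n,P):
    f,cx,cy,M=C[n];M=np.array(M);c=(np.atleast_2d(P)-M[:,3])@M[:,:3]
    return np.c_[cx+f*c[:,0]/-c[:,2],cy-f*c[:,1]/-c[:,2]]
def onz(n,uv,z):
    f,cx,cy,M=C[n];M=np.array(M);d=M[:,:3]@np.array([(uv[0]-cx)/f,-(uv[1]-cy)/f,-1]);return M[:,3]+d*(z-M[2,3])/d[2]
tz=lambda u,v:((u+.5)/5-.5+235,(v+.5)/5-.5+170)
sz=lambda u,v:((u+.5)/4.8-.5+285,(v+.5)/4.8-.5+165)
def G(p,q):
    c,s=np.cos(p[2]),np.sin(p[2]);q=np.atleast_2d(q)
    return np.c_[p[0]+c*q[:,0]-s*q[:,1],p[1]+s*q[:,0]+c*q[:,1],q[:,2]]
E
python3 - <<'E'
from h import *
q=np.array([[75,145,12],[75,-145,12],[-75,-145,12],[-75,145,12]])/1000
T=np.array([tz(295,105),tz(725,50),tz(755,270),tz(322,325)])
S=np.array([sz(48,325),sz(392,108),sz(285,372)]);qs=q[[0,2,3]]
p0=[.4,-.05,.1]
ft=lambda p:(proj("top",G(p,q))-T).ravel();fs=lambda p:(proj("side",G(p,qs))-S).ravel()
for f in(ft,fs,lambda p:np.r_[ft(p),fs(p)]):
    r=least_squares(f,p0);print(r.x.round(4),f(r.x).round(1))
p=r.x
inv=lambda w:(np.array([[np.cos(p[2]),np.sin(p[2])],[-np.sin(p[2]),np.cos(p[2])]])@(w[:2]-p[:2])).round(4)
print("tube top",onz("top",tz(93,288),.08),"side",onz("side",sz(132,425),.08),onz("side",sz(135,520),0))
for nm,a in(("jawtop",(388,118)),("jawbot",(402,258))):print(nm,inv(onz("top",tz(*a),.058)))
print("anvil",inv(onz("top",tz(430,235),.036)),"knob",inv(onz("top",tz(372,240),.036)),"side disc",inv(onz("side",sz(217,270),.036)))
print("slide jaw end",inv(onz("top",tz(632,255),.05)),inv(onz("top",tz(613,255),.05)))
for a in((655,72),(668,130),(668,72),(633,130)):print("tab",inv(onz("top",tz(*a),.092)))
for a in((183,28),(222,30),(203,29)):print("tabside",inv(onz("side",sz(*a),.092)))
E
```

```text
[ 0.5473 -0.0515  0.1261] [-0.3 -0.4  0.1 -0.4  0.5  0.3 -0.3  0.4]
[ 0.5449 -0.0437  0.1396] [-0.2  0.3  0.2 -0.6 -0.   0.1]
[ 0.5466 -0.0494  0.1305] [-1.  -0.  -0.6 -0.3 -0.   0.3 -0.8  0.8 -0.1 -1.3  0.7 -1.4 -0.3 -1.2]
tube top [0.47671905 0.22223826 0.08      ] side [0.47907637 0.23246527 0.08      ] [4.83417164e-01 2.24828735e-01 1.11022302e-16]
jawtop [0.0517 0.0808]
jawbot [-0.039   0.0835]
anvil [-0.025   0.0639] knob [-0.0233  0.1016] side disc [-0.0193  0.0977]
slide jaw end [-0.0558 -0.0631] [-0.0542 -0.051 ]
tab [ 0.0541 -0.09  ]
tab [ 0.0166 -0.0928]
tab [ 0.053  -0.0981]
tab [ 0.0194 -0.0711]
tabside [ 0.0566 -0.0745]
tabside [ 0.031  -0.0794]
tabside [ 0.0435 -0.0771]
```

```bash
cat >> h.py <<'E'
from scipy.spatial.transform import Rotation as R
def go(s,tgt,yaw=None):
    M=R.from_rotvec(s["tcp_rot"]).as_matrix();x=M[:,0];th=np.arctan2(x[1],x[0])
    d=M.T@(np.array(tgt)-s["eef_pos"]);print("now",s["t"],s["eef_pos"].round(4),"th",np.degrees(th).round(2),"F",s["force"].round(2),"w",round(s["grip_width"],4))
    if yaw is not None:
        sp=-(np.degrees(yaw-th)); sp=(sp+180)%360-180; M=M@R.from_euler('z',sp,degrees=True).as_matrix();d=M.T@(np.array(tgt)-s["eef_pos"]);print("spin",sp.round(2))
    print("then shift",d.round(4));return d
E
python3 - <<'E'
from h import *; from cell import bot
go(bot.read_state(),[.478,.222,.2],.128-np.pi/2)
print(onz("top",(181,203),.16),onz("top",(268,145),.1))
E
```

```text
now 0.1 [ 0.2493 -0.5998  0.2303] th -67.44 F [-0.31  0.36 -0.68] w 0.0855
spin 15.23
then shift [-0.7858 -0.3317  0.0316]
[0.5448673  0.42722306 0.16      ] [0.73594193 0.1766354  0.1       ]
```

Request:
step_arm(
  targets=[
    {"spin": 7.6,"gripper": 0.085},
    {"spin": 7.6},
    {"x": -0.05,"y": -0.02},
    {"x": -0.05,"y": -0.02},
    {"x": -0.05,"y": -0.02},
  ],
  squeeze=20,
)

```text
schema error: expected keys x, y, z, spin, gripper
```

Request:
step_arm(
  targets=[
    {"x": -0.05,"y": -0.02},
    {"x": -0.05,"y": -0.02},
    {"x": -0.05,"y": -0.02},
    {"x": -0.05,"y": -0.02},
    {"x": -0.05,"y": -0.02},
  ],
)

```text
schema error: expected keys x, y, z, spin, gripper
```

Request:
step_arm(
  targets=[
    {"x": -0.05,"y": -0.025},
    {"x": -0.05,"y": -0.025},
    {"x": -0.05,"y": -0.025},
    {"x": -0.05,"y": -0.025},
    {"x": -0.05,"y": -0.025},
  ],
)

```text
schema error: expected keys x, y, z, spin, gripper
```

All keys are required in every row.

Request:
step_arm(
  targets=[
    {"x": 0,"y": 0,"z": 0,"spin": 7.6,"gripper": 0.085},
    {"x": 0,"y": 0,"z": 0,"spin": 7.6,"gripper": 0.085},
    {"x": -0.05,"y": -0.02,"z": 0,"spin": 0,"gripper": 0.085},
    {"x": -0.05,"y": -0.02,"z": 0,"spin": 0,"gripper": 0.085},
    {"x": -0.05,"y": -0.02,"z": 0,"spin": 0,"gripper": 0.085},
  ],
  squeeze=20,
)

```text
t: 0.72
eef_pos: [0.2898, -0.442, 0.2306]
tcp_rot: [-2.359, 2.074, 0.001]
force: [0.7, -0.2, 0.3]
grip_width: 0.0847
```

Request:
step_arm(
  targets=[
    {"x": -0.05,"y": -0.02,"z": 0,"spin": 0,"gripper": 0.085},
    {"x": -0.05,"y": -0.02,"z": 0,"spin": 0,"gripper": 0.085},
    {"x": -0.05,"y": -0.02,"z": 0,"spin": 0,"gripper": 0.085},
    {"x": -0.05,"y": -0.02,"z": 0,"spin": 0,"gripper": 0.085},
    {"x": -0.05,"y": -0.02,"z": 0,"spin": 0,"gripper": 0.085},
  ],
)

```text
t: 1.35
eef_pos: [0.3567, -0.1812, 0.231]
tcp_rot: [-2.359, 2.075, 0.0]
force: [0.7, 1.0, -0.4]
grip_width: 0.0853
```

Request:
step_arm(
  targets=[
    {"x": -0.05,"y": -0.02,"z": 0,"spin": 0,"gripper": 0.085},
    {"x": -0.05,"y": -0.02,"z": 0,"spin": 0,"gripper": 0.085},
    {"x": -0.05,"y": -0.02,"z": 0,"spin": 0,"gripper": 0.085},
    {"x": -0.05,"y": -0.02,"z": 0,"spin": 0,"gripper": 0.085},
    {"x": -0.05,"y": -0.02,"z": 0,"spin": 0,"gripper": 0.085},
  ],
)

```text
t: 1.98
eef_pos: [0.4239, 0.0796, 0.2312]
tcp_rot: [-2.36, 2.074, -0.001]
force: [1.3, -0.3, 0.1]
grip_width: 0.0852
```

```bash
python3 - <<'E'
from h import *; from cell import bot
go(bot.read_state(),[.478,.222,.2],.128-np.pi/2)
E
```

```text
now 1.975 [0.4239 0.0796 0.2312] th -82.63 F [ 1.32 -0.3   0.08] w 0.0852
spin 0.04
then shift [-0.1344 -0.0718  0.0312]
```

Request:
step_arm(
  targets=[
    {"x": -0.045,"y": -0.024,"z": 0,"spin": 0,"gripper": 0.085},
    {"x": -0.045,"y": -0.024,"z": 0,"spin": 0,"gripper": 0.085},
    {"x": -0.044,"y": -0.024,"z": 0.03,"spin": 0,"gripper": 0.085},
    {"x": 0,"y": 0,"z": 0.04,"spin": 0,"gripper": 0.085},
    {"x": 0,"y": 0,"z": 0.035,"spin": 0,"gripper": 0.085},
  ],
)

```text
t: 2.6
eef_pos: [0.4775, 0.2204, 0.1244]
tcp_rot: [2.36, -2.072, -0.001]
force: [0.3, 0.3, -0.6]
grip_width: 0.0847
```

```bash
python3 - <<'E'
from h import *; from cell import bot,capture
import cv2
d=go(bot.read_state(),[.478,.222,.06])
s=bot.read_state();print(proj("top",s["eef_pos"]),proj("side",s["eef_pos"]))
t=capture("top")["frame"];s=capture("side")["frame"]
k=lambda im:cv2.resize(im,(400,500),interpolation=cv2.INTER_CUBIC)
cv2.imwrite("pics/a.png",np.clip(np.hstack([k(t[180:280,215:295]),k(s[195:295,270:350])])*1.4,0,255).astype('u1'))
E
```

```text
now 2.6 [0.4775 0.2204 0.1244] th -82.55 F [ 0.32  0.29 -0.62] w 0.0847
then shift [-0.0015 -0.0008  0.0644]
[[251.47798144 226.15557687]] [[314.29035356 237.32802674]]
```

View pics/a.png

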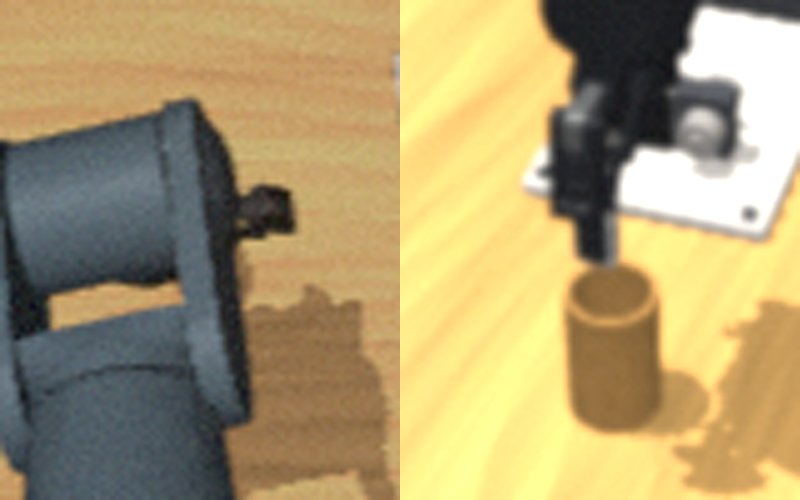

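```bash
python3 - <<'E'
from h import *
for d in(.043,.05,.057):
  for w in(-.011,.011):
    a=.128;P=np.array([.4775-d*np.sin(a)+w*np.cos(a),.2204+d*np.cos(a)+w*np.sin(a),.1374]);u=proj("side",P)[0];print(d,w,(u-[270,195])*5+[400,0])
for y in(.222,.232):print((proj("side",[.478,y,.08])-[270,195])*5+[400,0],(proj("side",[.478,y,.0])-[270,195])*5+[400,0])
E
```

```text
0.043 -0.011 [613.88697474 251.52677775]
0.043 0.011 [571.06039764 242.59997824]
0.05 -0.011 [609.1981091  260.87395718]
0.05 0.011 [566.18972632 251.85382992]
0.057 -0.011 [604.46345392 270.31241735]
0.057 0.011 [561.27174662 261.19756338]
[[621.3146971  278.58372741]] [[624.98463333 389.23947148]]
[[612.73425373 290.73878194]] [[616.76385712 401.57423833]]
```

```bash
python3 - <<'E'
from h import *
for d in(-.043,-.057):
 for z in(.137,.2):
  for w in(-.011,.011):
    a=.128;P=np.array([.4775-d*np.sin(a)+w*np.cos(a),.2204+d*np.cos(a)+w*np.sin(a),z]);u=proj("top",P)[0];print(d,z,w,(u-[215,180])*5)
E
```

```text
-0.043 0.137 -0.011 [251.63898801 238.52708501]
-0.043 0.137 0.011 [247.52420036 202.45208587]
-0.043 0.2 -0.011 [237.14996122 232.705745  ]
-0.043 0.2 0.011 [232.86684976 194.9202538 ]
-0.057 0.137 -0.011 [274.63535888 235.5617597 ]
-0.057 0.137 0.011 [270.47822563 199.49370122]
-0.057 0.2 -0.011 [261.24658866 229.59887076]
-0.057 0.2 0.011 [256.91698671 191.82099809]
```

Request:
step_arm(
  targets=[
    {"x": -0.012,"y": -0.003,"z": 0,"spin": 0,"gripper": 0.085},
    {"x": 0,"y": 0,"z": 0.02,"spin": 0,"gripper": 0.085},
    {"x": 0,"y": 0,"z": 0.025,"spin": 0,"gripper": 0.085},
    {"x": 0,"y": 0,"z": 0.025,"spin": 0,"gripper": 0.085},
    {"x": 0,"y": 0,"z": 0,"spin": 0,"gripper": 0.085},
  ],
)

```text
t: 3.32
eef_pos: [0.4797, 0.2325, 0.0566]
tcp_rot: [2.359, -2.074, -0.001]
force: [-0.1, 0.2, 0.2]
grip_width: 0.0847
```

```bash
python3 - <<'E'
from h import *; from cell import bot,capture
import cv2
d=go(bot.read_state(),[.478,.222,.06])
t=capture("top")["frame"];s=capture("side")["frame"]
k=lambda im:cv2.resize(im,(400,500),interpolation=cv2.INTER_CUBIC)
cv2.imwrite("pics/b.png",np.clip(np.hstack([k(t[180:280,215:295]),k(s[195:295,270:350])])*1.4,0,255).astype('u1'))
E
```

```text
now 3.325 [0.4797 0.2325 0.0566] th -82.63 F [-0.09  0.24  0.19] w 0.0847
then shift [ 0.0102  0.003  -0.0034]
```

View pics/b.png

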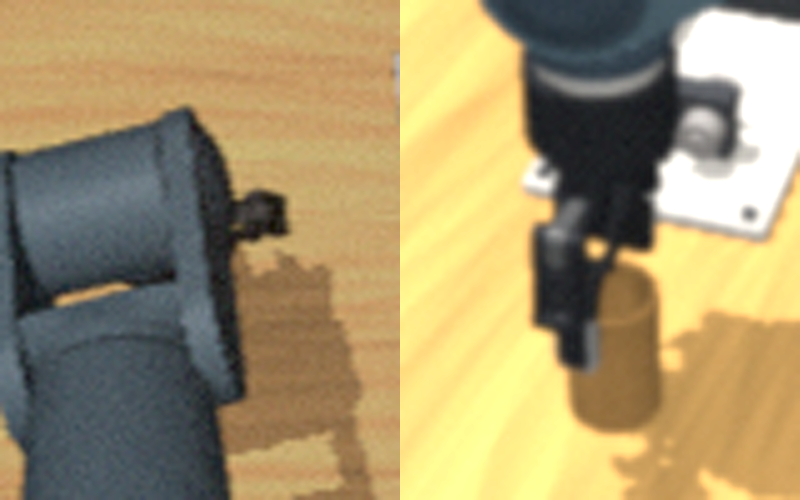

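The tube is straddled: the near fingertip is at crop (578,368) and the tube axis at about (615). The offset between them matches a centred grasp, so I'll close and lift.

Request:
step_arm(
  targets=[
    {"x": 0,"y": 0,"z": 0,"spin": 0,"gripper": 0.06},
    {"x": 0,"y": 0,"z": 0,"spin": 0,"gripper": 0.05},
    {"x": 0,"y": 0,"z": 0,"spin": 0,"gripper": 0.045},
    {"x": 0,"y": 0,"z": 0,"spin": 0,"gripper": 0.045},
    {"x": 0,"y": 0,"z": 0,"spin": 0,"gripper": 0.045},
  ],
  squeeze=20,
)

```text
t: 4.05
eef_pos: [0.4806, 0.2323, 0.0575]
tcp_rot: [-2.358, 2.073, -0.002]
force: [-0.2, -0.9, 6.5]
grip_width: 0.0482
```

Request:
step_arm(
  targets=[
    {"x": 0,"y": 0,"z": 0,"spin": 0,"gripper": 0.045},
    {"x": 0,"y": 0,"z": -0.02,"spin": 0,"gripper": 0.045},
    {"x": 0,"y": 0,"z": -0.03,"spin": 0,"gripper": 0.045},
    {"x": 0,"y": 0,"z": -0.03,"spin": 0,"gripper": 0.045},
    {"x": 0,"y": 0,"z": 0,"spin": 0,"gripper": 0.045},
  ],
)

```text
t: 4.68
eef_pos: [0.4813, 0.2325, 0.1386]
tcp_rot: [-2.356, 2.071, -0.005]
force: [0.5, -0.6, -0.1]
grip_width: 0.0485
```

```bash
python3 - <<'E'
from h import *; from cell import bot
b=np.array([0,.010,0])
for n,f,a,z in[("anvil","top",tz(430,235),.036),("knob","top",tz(372,240),.036),("anvil","side",sz(217,270),.036),("jawtop","top",tz(388,116),.058),("jawbot","top",tz(402,256),.058),("jawIn","top",tz(410,190),.058),
 ("sj","top",tz(632,255),.05),("sj","top",tz(613,255),.05),("sjtop in","top",tz(593,95),.05),("tab","side",sz(203,29),.092),("beam up","top",tz(500,100),.036),("beam lo","top",tz(500,137),.036)]:
  print(n,f,(onz(f,a,z)+(b if f=="top" else 0)).round(4))
p=[.5465,-.042,.128]
print(G(p,[[-.016,-.010,.0],[-.016,.06,0],[.05,.08,0],[.05,-.085,0]]).round(4))
E
```

```text
anvil top [0.5135 0.0206 0.036 ]
knob top [0.5102 0.0583 0.036 ]
anvil side [0.5147 0.045  0.036 ]
jawtop top [0.5886 0.0475 0.058 ]
jawbot top [0.4983 0.0383 0.058 ]
jawIn top [0.5407 0.0332 0.058 ]
sj top [ 0.4994 -0.1092  0.05  ]
sj top [ 0.4994 -0.097   0.05  ]
sjtop in top [ 0.6032 -0.085   0.05  ]
tab side [ 0.5997 -0.1202  0.092 ]
beam up top [ 0.6019 -0.0251  0.036 ]
beam lo top [ 0.5775 -0.025   0.036 ]
[[ 0.5319 -0.054   0.    ]
 [ 0.523   0.0155  0.    ]
 [ 0.5859  0.0437  0.    ]
 [ 0.6069 -0.1199  0.    ]]
```

```bash
python3 - <<'E'
from h import *; from cell import bot
d=go(bot.read_state(),[.523,-.037,.139])
E
```

```text
now 4.675 [0.4813 0.2325 0.1386] th -82.64 F [ 0.46 -0.57 -0.11] w 0.0485
then shift [ 0.2727 -0.0069 -0.0005]
```

Request:
step_arm(
  targets=[
    {"x": 0.03,"y": -0.001,"z": 0,"spin": 0,"gripper": 0.045},
    {"x": 0.04,"y": -0.001,"z": 0,"spin": 0,"gripper": 0.045},
    {"x": 0.04,"y": -0.001,"z": 0,"spin": 0,"gripper": 0.045},
    {"x": 0.04,"y": -0.001,"z": 0,"spin": 0,"gripper": 0.045},
    {"x": 0.04,"y": -0.001,"z": 0,"spin": 0,"gripper": 0.045},
  ],
)

```text
t: 5.3
eef_pos: [0.5079, 0.0432, 0.1345]
tcp_rot: [2.358, -2.073, -0.004]
force: [0.6, -0.1, -1.1]
grip_width: 0.0485
```

Request:
step_arm(
  targets=[
    {"x": 0.04,"y": -0.001,"z": 0,"spin": 0,"gripper": 0.045},
    {"x": 0.03,"y": -0.001,"z": 0,"spin": 0,"gripper": 0.045},
    {"x": 0.012,"y": 0,"z": 0,"spin": 0,"gripper": 0.045},
    {"x": 0,"y": 0,"z": 0,"spin": 0,"gripper": 0.045},
    {"x": 0,"y": 0,"z": 0,"spin": 0,"gripper": 0.045},
  ],
)

```text
t: 5.92
eef_pos: [0.521, -0.0357, 0.1358]
tcp_rot: [2.36, -2.073, -0.002]
force: [-0.1, 1.4, -0.3]
grip_width: 0.0483
```

```bash
python3 - <<'E'
from h import *; from cell import bot,capture
import cv2
d=go(bot.read_state(),[.523,-.037,.139])
t=capture("top")["frame"];s=capture("side")["frame"]
k=lambda im:cv2.resize(im,(400,500),interpolation=cv2.INTER_CUBIC)
cv2.imwrite("pics/c.png",np.clip(np.hstack([k(t[155:255,290:370]),k(s[155:255,295:375])])*1.4,0,255).astype('u1'))
E
```

```text
now 5.925 [ 0.521  -0.0357  0.1358] th -82.58 F [-0.13  1.44 -0.31] w 0.0483
then shift [ 0.0015 -0.0018 -0.0032]
```

View pics/c.png

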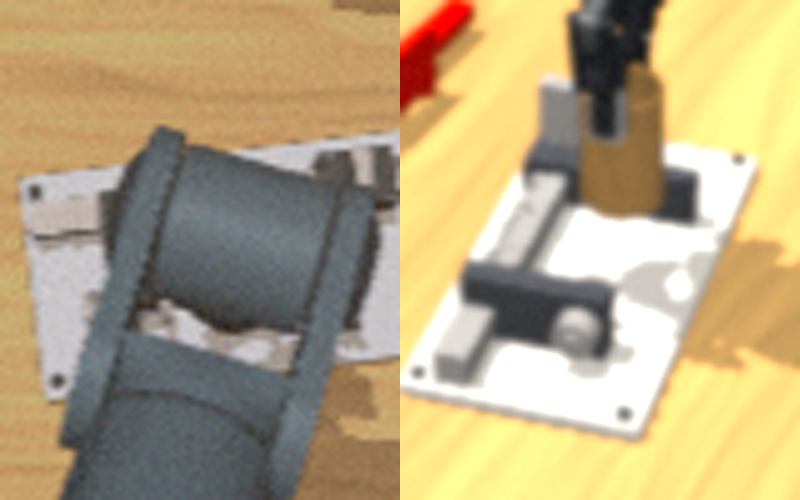

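```bash
python3 - <<'E'
from h import *
cr=lambda u,v:((u-400+.5)/5-.5+295,(v+.5)/5-.5+155)
P=np.array([.521,-.0357,.0783])
print("pred tube bottom",proj("side",P),"obs",cr(623,197),"pred axis top",proj("side",P+[0,0,.08]),"rim obs centre",cr(626,80))
b=proj("side",P)[0]-np.array(cr(623,197));print("bias px",b)
for n,a,z in[("knob",(577,328),.036),("near right corner",(640,437),.012),("far right corner",(757,157),.012),("jaw end top near",(612,290),.058),("jaw left top near",(465,265),.058),("jaw end top inner",(612,278),.058),
  ("slide end near top",(695,172),.05),("tab top ctr",(557,80),.092),("screw NR",(624,413),.012),("screw FR",(739,160),.012),("screw NL",(418,372),.012)]:
    for bb in(0*b,b):print(n,onz("side",np.array(cr(*a))+bb,z).round(4),end=" ")
    print()
E
```

```text
pred tube bottom [[338.92602835 194.02353419]] obs (339.2, 194.0) pred axis top [[339.13867957 171.63873072]] rim obs centre (339.8, 170.6)
bias px [-0.27397165  0.02353419]
knob [0.5155 0.042  0.036 ] knob [0.5162 0.0424 0.036 ] 
near right corner [0.4544 0.0902 0.012 ] near right corner [0.455  0.0906 0.012 ] 
far right corner [ 0.4935 -0.2     0.012 ] far right corner [ 0.4943 -0.1996  0.012 ] 
jaw end top near [0.5001 0.0262 0.058 ] jaw end top near [0.5008 0.0266 0.058 ] 
jaw left top near [0.5896 0.0398 0.058 ] jaw left top near [0.5902 0.0402 0.058 ] 
jaw end top inner [0.5047 0.0156 0.058 ] jaw end top inner [0.5054 0.0161 0.058 ] 
slide end near top [ 0.5052 -0.1161  0.05  ] slide end near top [ 0.5059 -0.1156  0.05  ] 
tab top ctr [ 0.6024 -0.1193  0.092 ] tab top ctr [ 0.6031 -0.1188  0.092 ] 
screw NR [0.4709 0.0749 0.012 ] screw NR [0.4716 0.0753 0.012 ] 
screw FR [ 0.5032 -0.1919  0.012 ] screw FR [ 0.5039 -0.1914  0.012 ] 
screw NL [0.5966 0.0913 0.012 ] screw NL [0.5972 0.0917 0.012 ]
```

The side camera agrees with the robot-held tube to 0.3 px. The anvil line then passes through x≈0.526 at y=-0.036, so I'll correct and lower.

Request:
step_arm(
  targets=[
    {"x": 0.014,"y": -0.005,"z": 0,"spin": 0,"gripper": 0.045},
    {"x": 0,"y": 0,"z": 0.02,"spin": 0,"gripper": 0.045},
    {"x": 0,"y": 0,"z": 0.02,"spin": 0,"gripper": 0.045},
    {"x": 0,"y": 0,"z": 0.018,"spin": 0,"gripper": 0.045},
    {"x": 0,"y": 0,"z": 0,"spin": 0,"gripper": 0.045},
  ],
)

```text
t: 6.65
eef_pos: [0.5272, -0.0498, 0.0767]
tcp_rot: [2.358, -2.073, -0.005]
force: [0.4, 0.7, 0.2]
grip_width: 0.0486
```

Request:
step_arm(
  targets=[
    {"x": 0,"y": 0,"z": 0.002,"spin": 0,"gripper": 0.045},
    {"x": 0,"y": 0,"z": 0,"spin": 0,"gripper": 0.045},
  ],
)

```text
t: 6.9
eef_pos: [0.5288, -0.0502, 0.077]
tcp_rot: [-2.359, 2.074, -0.002]
force: [0.2, -0.1, 0.1]
grip_width: 0.0485
```

Request:
step_arm(
  targets=[
    {"x": 0,"y": 0,"z": 0.002,"spin": 0,"gripper": 0.045},
    {"x": 0,"y": 0,"z": 0.002,"spin": 0,"gripper": 0.045},
    {"x": 0,"y": 0,"z": 0,"spin": 0,"gripper": 0.045},
  ],
)

```text
t: 7.28
eef_pos: [0.528, -0.0499, 0.0722]
tcp_rot: [2.359, -2.074, -0.0]
force: [0.6, 0.5, -1.8]
grip_width: 0.0485
```

Request:
step_arm(
  targets=[
    {"x": 0,"y": 0,"z": 0.0015,"spin": 0,"gripper": 0.045},
    {"x": 0,"y": 0,"z": 0,"spin": 0,"gripper": 0.045},
  ],
)

```text
t: 7.52
eef_pos: [0.5281, -0.0499, 0.0706]
tcp_rot: [2.359, -2.074, -0.0]
force: [0.7, 0.1, -0.5]
grip_width: 0.0486
```

Request:
step_arm(
  targets=[
    {"x": 0,"y": 0,"z": 0.001,"spin": 0,"gripper": 0.045},
    {"x": 0,"y": 0,"z": 0,"spin": 0,"gripper": 0.045},
  ],
)

```text
t: 7.78
eef_pos: [0.5281, -0.05, 0.0697]
tcp_rot: [2.359, -2.074, -0.0]
force: [0.1, -0.3, -0.6]
grip_width: 0.0485
```

Request:
step_arm(
  targets=[
    {"x": 0,"y": 0,"z": 0.001,"spin": 0,"gripper": 0.045},
    {"x": 0,"y": 0,"z": 0,"spin": 0,"gripper": 0.045},
  ],
)

```text
t: 8.02
eef_pos: [0.5286, -0.05, 0.0695]
tcp_rot: [-2.359, 2.074, -0.001]
force: [-1.7, 1.3, 4.7]
grip_width: 0.0486
```

Request:
step_arm(
  targets=[
    {"x": 0,"y": 0,"z": 0,"spin": 0,"gripper": 0.055},
    {"x": 0,"y": 0,"z": 0,"spin": 0,"gripper": 0.075},
    {"x": 0,"y": 0,"z": 0,"spin": 0,"gripper": 0.08},
    {"x": 0,"y": 0,"z": -0.02,"spin": 0,"gripper": 0.08},
    {"x": 0,"y": 0,"z": -0.03,"spin": 0,"gripper": 0.08},
  ],
)

```text
t: 8.65
eef_pos: [0.5272, -0.0497, 0.1182]
tcp_rot: [2.358, -2.074, -0.004]
force: [1.1, 0.2, -0.0]
grip_width: 0.08
```

Request:
step_arm(
  targets=[
    {"x": 0,"y": 0,"z": -0.04,"spin": 0,"gripper": 0.08},
    {"x": 0.02,"y": -0.03,"z": 0,"spin": 0,"gripper": 0.04},
    {"x": 0.03,"y": -0.03,"z": 0,"spin": 0,"gripper": 0.04},
    {"x": 0.02,"y": 0,"z": 0,"spin": 0,"gripper": 0.04},
    {"x": 0,"y": 0,"z": 0,"spin": 0,"gripper": 0.04},
  ],
)

```text
t: 9.28
eef_pos: [0.5961, -0.1126, 0.1582]
tcp_rot: [2.357, -2.076, -0.002]
force: [-0.2, 0.5, -0.5]
grip_width: 0.0399
```

```bash
python3 - <<'E'
from h import *; from cell import bot,capture
import cv2
d=go(bot.read_state(),[.604,-.121,.08])
t=capture("top")["frame"];s=capture("side")["frame"]
k=lambda im:cv2.resize(im,(400,500),interpolation=cv2.INTER_CUBIC)
cv2.imwrite("pics/d.png",np.clip(np.hstack([k(t[155:255,290:370]),k(s[155:255,295:375])])*1.4,0,255).astype('u1'))
E
```

```text
now 9.275 [ 0.5961 -0.1126  0.1582] th -82.74 F [-0.22  0.49 -0.51] w 0.0399
then shift [ 0.0094 -0.0069  0.0782]
```

View pics/d.png

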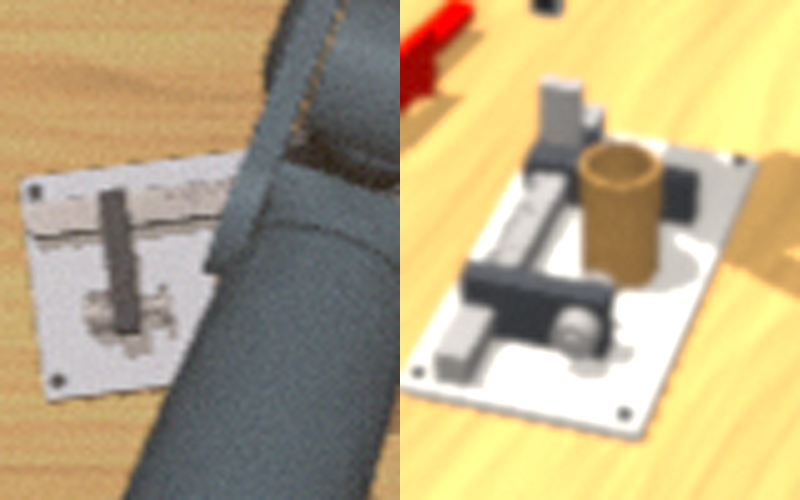

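```bash
python3 - <<'E'
from h import *
cr=lambda u,v:((u-400+.5)/5-.5+295,(v+.5)/5-.5+155)
t=onz("side",cr(620,165),.092);k=onz("side",cr(577,330),.036);print(t,k)
for yaw in(.12,.128,.135):
  d=(t-k)[:2];print(yaw,"x off",d@[np.cos(yaw),np.sin(yaw)],"y",d@[-np.sin(yaw),np.cos(yaw)])
for a in((541,80),(580,83),(557,80),(543,75),(580,84)):print(onz("side",cr(*a),.092))
E
```

```text
[ 0.52769375 -0.04830255  0.092     ] [0.51473492 0.04367744 0.036     ]
0.12 x off 0.0018545103238899784 y -0.0928698526077015
0.128 x off 0.0011115000838832336 y -0.09288171671260789
0.135 x off 0.00046130614497925015 y -0.09288722155688703
[ 0.61175506 -0.11514859  0.092     ]
[ 0.58751985 -0.12197748  0.092     ]
[ 0.60240674 -0.11927488  0.092     ]
[ 0.61310234 -0.12103955  0.092     ]
[ 0.58703501 -0.1209054   0.092     ]
```

Tube stands 1–2 mm off the anvil line. The tab is at about (0.601,-0.126), so I'll straddle it and push with the -y finger.

Request:
step_arm(
  targets=[
    {"x": 0.014,"y": -0.003,"z": 0,"spin": 0,"gripper": 0.05},
    {"x": 0,"y": 0,"z": 0.03,"spin": 0,"gripper": 0.05},
    {"x": 0,"y": 0,"z": 0.03,"spin": 0,"gripper": 0.05},
    {"x": 0,"y": 0,"z": 0.024,"spin": 0,"gripper": 0.05},
    {"x": 0,"y": 0,"z": 0,"spin": 0,"gripper": 0.05},
  ],
)

```text
t: 10.0
eef_pos: [0.5998, -0.1247, 0.0727]
tcp_rot: [2.358, -2.073, -0.007]
force: [-0.5, 0.2, 0.5]
grip_width: 0.0502
```

```bash
python3 - <<'E'
from h import *; from cell import bot,capture
import cv2
d=go(bot.read_state(),[.604,-.121,.08])
s=capture("side")["frame"]
cv2.imwrite("pics/e.png",np.clip(cv2.resize(s[150:230,300:370],(700,600),interpolation=cv2.INTER_CUBIC)*1.3,0,255).astype('u1'))
E
```

```text
now 10.0 [ 0.5998 -0.1247  0.0727] th -82.63 F [-0.5   0.17  0.51] w 0.0502
then shift [-0.0031 -0.0046 -0.0073]
```

View pics/e.png

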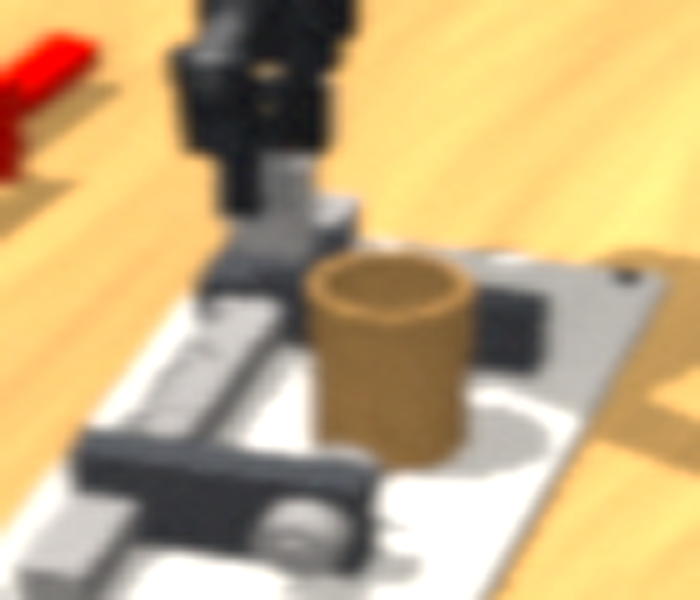

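Request:
step_arm(
  targets=[
    {"x": 0,"y": 0,"z": 0.005,"spin": 0,"gripper": 0.04},
    {"x": 0,"y": 0,"z": 0,"spin": 0,"gripper": 0.026},
    {"x": 0,"y": 0,"z": 0,"spin": 0,"gripper": 0.026},
  ],
)

```text
t: 10.42
eef_pos: [0.6018, -0.1254, 0.0705]
tcp_rot: [-2.359, 2.074, -0.002]
force: [1.3, -0.1, -0.4]
grip_width: 0.0258
```

Request:
step_arm(
  targets=[
    {"x": -0.002,"y": 0,"z": 0,"spin": 0,"gripper": 0.026},
    {"x": -0.002,"y": 0,"z": 0,"spin": 0,"gripper": 0.026},
    {"x": -0.002,"y": 0,"z": 0,"spin": 0,"gripper": 0.026},
    {"x": -0.002,"y": 0,"z": 0,"spin": 0,"gripper": 0.026},
  ],
)

```text
t: 10.92
eef_pos: [0.6004, -0.1171, 0.0698]
tcp_rot: [2.36, -2.074, -0.0]
force: [0.5, 0.6, -0.4]
grip_width: 0.0257
```

Request:
step_arm(
  targets=[
    {"x": -0.002,"y": 0,"z": 0,"spin": 0,"gripper": 0.026},
    {"x": -0.002,"y": 0,"z": 0,"spin": 0,"gripper": 0.026},
    {"x": -0.002,"y": 0,"z": 0,"spin": 0,"gripper": 0.026},
    {"x": -0.002,"y": 0,"z": 0,"spin": 0,"gripper": 0.026},
    {"x": -0.002,"y": 0,"z": 0,"spin": 0,"gripper": 0.026},
  ],
)

```text
t: 11.55
eef_pos: [0.5992, -0.1076, 0.0698]
tcp_rot: [2.359, -2.074, 0.001]
force: [0.4, -3.5, -1.2]
grip_width: 0.0261
```

Request:
step_arm(
  targets=[
    {"x": -0.003,"y": 0,"z": 0,"spin": 0,"gripper": 0.026},
    {"x": -0.003,"y": 0,"z": 0,"spin": 0,"gripper": 0.026},
    {"x": -0.003,"y": 0,"z": 0,"spin": 0,"gripper": 0.026},
    {"x": -0.003,"y": 0,"z": 0,"spin": 0,"gripper": 0.026},
    {"x": -0.003,"y": 0,"z": 0,"spin": 0,"gripper": 0.026},
  ],
)

```text
t: 12.18
eef_pos: [0.5972, -0.0923, 0.0698]
tcp_rot: [-2.359, 2.074, -0.0]
force: [0.8, -3.7, -2.1]
grip_width: 0.0261
```

Request:
step_arm(
  targets=[
    {"x": -0.003,"y": 0,"z": 0,"spin": 0,"gripper": 0.026},
    {"x": -0.003,"y": 0,"z": 0,"spin": 0,"gripper": 0.026},
    {"x": -0.003,"y": 0,"z": 0,"spin": 0,"gripper": 0.026},
    {"x": -0.003,"y": 0,"z": 0,"spin": 0,"gripper": 0.026},
    {"x": -0.003,"y": 0,"z": 0,"spin": 0,"gripper": 0.026},
  ],
)

```text
t: 12.8
eef_pos: [0.5954, -0.0775, 0.0698]
tcp_rot: [-2.359, 2.074, -0.001]
force: [3.2, -3.4, -2.8]
grip_width: 0.0262
```

```bash
python3 - <<'E'
from h import *; from cell import bot,capture
import cv2
d=go(bot.read_state(),[.604,-.121,.08])
s=capture("side")["frame"]
cv2.imwrite("pics/f.png",np.clip(cv2.resize(s[150:230,300:370],(700,600),interpolation=cv2.INTER_CUBIC)*1.3,0,255).astype('u1'))
E
```

```text
now 12.8 [ 0.5954 -0.0775  0.0698] th -82.64 F [ 3.2  -3.41 -2.77] w 0.0262
then shift [ 0.0443 -0.0029 -0.0101]
```

View pics/f.png

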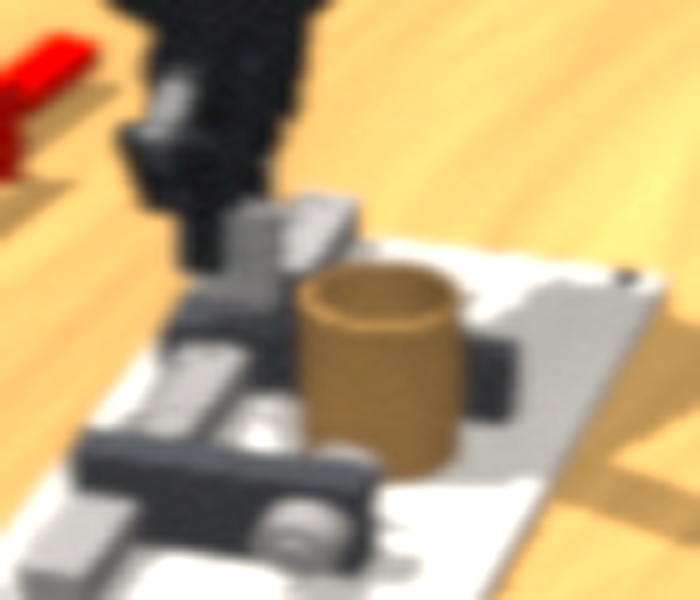

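Request:
step_arm(
  targets=[
    {"x": -0.001,"y": 0,"z": 0,"spin": 0,"gripper": 0.026},
    {"x": -0.001,"y": 0,"z": 0,"spin": 0,"gripper": 0.026},
    {"x": -0.001,"y": 0,"z": 0,"spin": 0,"gripper": 0.026},
    {"x": -0.001,"y": 0,"z": 0,"spin": 0,"gripper": 0.026},
    {"x": -0.001,"y": 0,"z": 0,"spin": 0,"gripper": 0.026},
  ],
)

```text
t: 13.48
eef_pos: [0.5948, -0.0726, 0.0699]
tcp_rot: [-2.359, 2.074, -0.0]
force: [3.1, -3.9, -2.4]
grip_width: 0.0259
```

```bash
python3 - <<'E'
from h import *
a=.128
for n,f in(("e",(390,287)),("f",(380,297))):
  t=onz("side",((f[0]+.5)/10-.5+300,(f[1]+.5)*80/600-.5+150),.092);k=np.array([.5147,.0437]);d=t[:2]-k
  print(n,t,"x off",d@[np.cos(a),np.sin(a)],"y",d@[-np.sin(a),np.cos(a)])
E
```

```text
e [ 0.52733834 -0.04710843  0.092     ] x off 0.0009431832099999894 y -0.09167883803686529
f [ 0.52727677 -0.03944578  0.092     ] x off 0.0018602557834258857 y -0.08407101153676383
```

Request:
step_arm(
  targets=[
    {"x": -0.0005,"y": 0,"z": 0,"spin": 0,"gripper": 0.026},
    {"x": -0.0005,"y": 0,"z": 0,"spin": 0,"gripper": 0.026},
    {"x": -0.0005,"y": 0,"z": 0,"spin": 0,"gripper": 0.026},
    {"x": -0.0005,"y": 0,"z": 0,"spin": 0,"gripper": 0.026},
  ],
)

```text
t: 13.98
eef_pos: [0.5945, -0.0707, 0.0699]
tcp_rot: [-2.359, 2.074, -0.0]
force: [2.2, -3.6, -2.2]
grip_width: 0.0261
```

Request:
step_arm(
  targets=[
    {"x": -0.0005,"y": 0,"z": 0,"spin": 0,"gripper": 0.026},
    {"x": -0.0005,"y": 0,"z": 0,"spin": 0,"gripper": 0.026},
    {"x": -0.0005,"y": 0,"z": 0,"spin": 0,"gripper": 0.026},
    {"x": -0.0005,"y": 0,"z": 0,"spin": 0,"gripper": 0.026},
  ],
)

```text
t: 14.48
eef_pos: [0.5942, -0.0687, 0.0699]
tcp_rot: [-2.359, 2.074, -0.0]
force: [4.3, -4.4, -2.8]
grip_width: 0.0261
```

Request:
step_arm(
  targets=[
    {"x": -0.0005,"y": 0,"z": 0,"spin": 0,"gripper": 0.026},
    {"x": -0.0005,"y": 0,"z": 0,"spin": 0,"gripper": 0.026},
    {"x": -0.0005,"y": 0,"z": 0,"spin": 0,"gripper": 0.026},
    {"x": -0.0005,"y": 0,"z": 0,"spin": 0,"gripper": 0.026},
  ],
)

```text
t: 14.98
eef_pos: [0.594, -0.0667, 0.0699]
tcp_rot: [-2.359, 2.074, -0.0]
force: [4.0, -2.9, -1.6]
grip_width: 0.0259
```

Request:
step_arm(
  targets=[
    {"x": -0.0005,"y": 0,"z": 0,"spin": 0,"gripper": 0.026},
    {"x": -0.0005,"y": 0,"z": 0,"spin": 0,"gripper": 0.026},
    {"x": -0.0005,"y": 0,"z": 0,"spin": 0,"gripper": 0.026},
    {"x": -0.0005,"y": 0,"z": 0,"spin": 0,"gripper": 0.026},
  ],
)

```text
t: 15.48
eef_pos: [0.5937, -0.0647, 0.0699]
tcp_rot: [-2.359, 2.074, -0.0]
force: [3.0, -2.9, -0.7]
grip_width: 0.0259
```

Request:
step_arm(
  targets=[
    {"x": -0.0005,"y": 0,"z": 0,"spin": 0,"gripper": 0.026},
    {"x": -0.0005,"y": 0,"z": 0,"spin": 0,"gripper": 0.026},
    {"x": -0.0005,"y": 0,"z": 0,"spin": 0,"gripper": 0.026},
    {"x": -0.0005,"y": 0,"z": 0,"spin": 0,"gripper": 0.026},
  ],
)

```text
t: 15.98
eef_pos: [0.5935, -0.0627, 0.0699]
tcp_rot: [-2.359, 2.074, -0.0]
force: [3.9, -3.0, -1.4]
grip_width: 0.0262
```

Request:
step_arm(
  targets=[
    {"x": -0.0005,"y": 0,"z": 0,"spin": 0,"gripper": 0.026},
    {"x": -0.0005,"y": 0,"z": 0,"spin": 0,"gripper": 0.026},
    {"x": -0.0005,"y": 0,"z": 0,"spin": 0,"gripper": 0.026},
    {"x": -0.0005,"y": 0,"z": 0,"spin": 0,"gripper": 0.026},
  ],
)

```text
t: 16.48
eef_pos: [0.5932, -0.0608, 0.0699]
tcp_rot: [-2.359, 2.074, -0.0]
force: [4.5, -3.5, -1.3]
grip_width: 0.0262
```

Request:
step_arm(
  targets=[
    {"x": -0.0005,"y": 0,"z": 0,"spin": 0,"gripper": 0.026},
    {"x": -0.0005,"y": 0,"z": 0,"spin": 0,"gripper": 0.026},
    {"x": -0.0005,"y": 0,"z": 0,"spin": 0,"gripper": 0.026},
    {"x": -0.0005,"y": 0,"z": 0,"spin": 0,"gripper": 0.026},
    {"x": -0.0005,"y": 0,"z": 0,"spin": 0,"gripper": 0.026},
  ],
)

```text
t: 17.1
eef_pos: [0.5929, -0.0583, 0.0698]
tcp_rot: [-2.359, 2.074, -0.0]
force: [3.1, -4.3, -1.6]
grip_width: 0.026
```

Request:
step_arm(
  targets=[
    {"x": -0.0005,"y": 0,"z": 0,"spin": 0,"gripper": 0.026},
    {"x": -0.0005,"y": 0,"z": 0,"spin": 0,"gripper": 0.026},
    {"x": -0.0005,"y": 0,"z": 0,"spin": 0,"gripper": 0.026},
    {"x": -0.0005,"y": 0,"z": 0,"spin": 0,"gripper": 0.026},
  ],
)

```text
t: 17.6
eef_pos: [0.5926, -0.0563, 0.0699]
tcp_rot: [-2.359, 2.074, -0.0]
force: [3.5, -3.7, -0.9]
grip_width: 0.0262
```

Request:
step_arm(
  targets=[
    {"x": -0.0005,"y": 0,"z": 0,"spin": 0,"gripper": 0.026},
    {"x": -0.0005,"y": 0,"z": 0,"spin": 0,"gripper": 0.026},
    {"x": -0.0005,"y": 0,"z": 0,"spin": 0,"gripper": 0.026},
    {"x": -0.0005,"y": 0,"z": 0,"spin": 0,"gripper": 0.026},
  ],
)

```text
t: 18.1
eef_pos: [0.5925, -0.0549, 0.0699]
tcp_rot: [2.359, -2.073, 0.002]
force: [3.8, -7.6, -1.9]
grip_width: 0.026
```

The nip is felt: force rose from -3.6 to -7.6 N. I'll hold and read again.

Request:
step_arm(
  targets=[
    {"x": 0,"y": 0,"z": 0,"spin": 0,"gripper": 0.026},
    {"x": 0,"y": 0,"z": 0,"spin": 0,"gripper": 0.026},
  ],
)

```text
t: 18.35
eef_pos: [0.5925, -0.0549, 0.0699]
tcp_rot: [2.359, -2.074, 0.002]
force: [4.7, -4.0, -2.0]
grip_width: 0.0263
```

Request:
step_arm(
  targets=[
    {"x": 0,"y": 0,"z": 0,"spin": 0,"gripper": 0.026},
  ],
)

```text
t: 18.48
eef_pos: [0.5925, -0.0549, 0.0699]
tcp_rot: [2.359, -2.074, 0.002]
force: [4.4, -5.7, -1.8]
grip_width: 0.0259
```

Request:
step_arm(
  targets=[
    {"x": -0.0004,"y": 0,"z": 0,"spin": 0,"gripper": 0.026},
  ],
)

```text
t: 18.6
eef_pos: [0.5925, -0.0548, 0.0699]
tcp_rot: [2.359, -2.073, 0.003]
force: [4.2, -7.3, -2.3]
grip_width: 0.0262
```

Request:
step_arm(
  targets=[
    {"x": 0,"y": 0,"z": 0,"spin": 0,"gripper": 0.026},
  ],
)

```text
t: 18.73
eef_pos: [0.5925, -0.0548, 0.0699]
tcp_rot: [2.359, -2.073, 0.003]
force: [4.3, -6.5, -2.3]
grip_width: 0.0263
```

Request:
step_arm(
  targets=[
    {"x": 0,"y": 0,"z": 0,"spin": 0,"gripper": 0.026},
  ],
)

```text
t: 18.85
eef_pos: [0.5925, -0.0548, 0.0699]
tcp_rot: [2.359, -2.073, 0.003]
force: [4.1, -6.4, -2.5]
grip_width: 0.0262
```

Request:
step_arm(
  targets=[
    {"x": 0,"y": 0,"z": 0,"spin": 0,"gripper": 0.026},
  ],
)

```text
t: 18.98
eef_pos: [0.5925, -0.0548, 0.0699]
tcp_rot: [2.359, -2.073, 0.003]
force: [3.1, -6.2, -2.6]
grip_width: 0.0259
```

Request:
step_arm(
  targets=[
    {"x": -0.0005,"y": 0,"z": 0,"spin": 0,"gripper": 0.026},
    {"x": 0,"y": 0,"z": 0,"spin": 0,"gripper": 0.026},
  ],
)

```text
t: 19.23
eef_pos: [0.5925, -0.0547, 0.0699]
tcp_rot: [2.359, -2.073, 0.004]
force: [3.8, -8.0, -2.7]
grip_width: 0.0259
```

Request:
step_arm(
  targets=[
    {"x": 0,"y": 0,"z": 0,"spin": 0,"gripper": 0.026},
  ],
)

```text
t: 19.35
eef_pos: [0.5925, -0.0547, 0.0699]
tcp_rot: [2.359, -2.073, 0.003]
force: [4.6, -8.0, -3.7]
grip_width: 0.026
```

Request:
step_arm(
  targets=[
    {"x": 0,"y": 0,"z": 0,"spin": 0,"gripper": 0.026},
  ],
)

```text
t: 19.48
eef_pos: [0.5925, -0.0547, 0.0699]
tcp_rot: [2.359, -2.073, 0.003]
force: [4.3, -8.1, -4.0]
grip_width: 0.0261
```

Request:
step_arm(
  targets=[
    {"x": 0.0005,"y": 0,"z": 0,"spin": 0,"gripper": 0.026},
    {"x": 0.0005,"y": 0,"z": 0,"spin": 0,"gripper": 0.026},
    {"x": 0.0005,"y": 0,"z": 0,"spin": 0,"gripper": 0.026},
    {"x": 0.0005,"y": 0,"z": 0,"spin": 0,"gripper": 0.026},
    {"x": 0.001,"y": 0,"z": 0,"spin": 0,"gripper": 0.026},
  ],
)

```text
t: 20.1
eef_pos: [0.5916, -0.0556, 0.0693]
tcp_rot: [2.359, -2.074, -0.004]
force: [0.1, -0.1, -0.2]
grip_width: 0.0259
```

Request:
step_arm(
  targets=[
    {"x": 0.002,"y": 0,"z": 0,"spin": 0,"gripper": 0.026},
    {"x": 0.002,"y": 0,"z": 0,"spin": 0,"gripper": 0.03},
    {"x": 0,"y": 0,"z": 0,"spin": 0,"gripper": 0.034},
    {"x": 0,"y": 0,"z": 0,"spin": 0,"gripper": 0.034},
  ],
)

```text
t: 20.6
eef_pos: [0.593, -0.0603, 0.0698]
tcp_rot: [2.359, -2.074, -0.0]
force: [0.3, 0.7, -0.1]
grip_width: 0.034
```

Clear, with no force on the tool. I'll lift straight up and look.

Request:
step_arm(
  targets=[
    {"x": 0,"y": 0,"z": -0.01,"spin": 0,"gripper": 0.034},
    {"x": 0,"y": 0,"z": -0.02,"spin": 0,"gripper": 0.034},
    {"x": 0,"y": 0,"z": -0.03,"spin": 0,"gripper": 0.034},
    {"x": 0,"y": 0,"z": -0.04,"spin": 0,"gripper": 0.034},
    {"x": 0,"y": 0,"z": -0.04,"spin": 0,"gripper": 0.034},
  ],
)

```text
t: 21.22
eef_pos: [0.5933, -0.0604, 0.2129]
tcp_rot: [-2.359, 2.074, -0.003]
force: [0.4, 0.6, -0.6]
grip_width: 0.034
```

Request:
step_arm(
  targets=[
    {"x": 0,"y": -0.03,"z": -0.03,"spin": 0,"gripper": 0.034},
    {"x": 0,"y": -0.03,"z": 0,"spin": 0,"gripper": 0.034},
    {"x": 0,"y": 0,"z": 0,"spin": 0,"gripper": 0.034},
  ],
)

```text
t: 21.6
eef_pos: [0.6541, -0.0526, 0.242]
tcp_rot: [-2.359, 2.072, -0.004]
force: [-0.2, -0.3, 0.1]
grip_width: 0.034
```

```bash
python3 - <<'E'
from h import *; from cell import bot,capture
import cv2
go(bot.read_state(),[.604,-.121,.08])
s=capture("side")["frame"]
cv2.imwrite("pics/g.png",np.clip(cv2.resize(s[150:230,300:370],(700,600),interpolation=cv2.INTER_CUBIC)*1.3,0,255).astype('u1'))
E
```

```text
now 21.6 [ 0.6541 -0.0526  0.242 ] th -82.59 F [-0.21 -0.31  0.09] w 0.034
then shift [0.0612 0.0589 0.1619]
```

View pics/g.png

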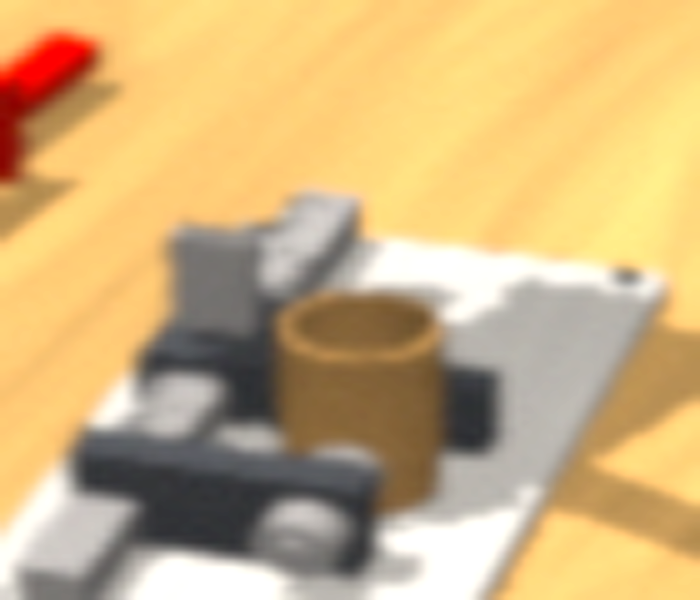

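```bash
python3 - <<'E'
from h import *; from cell import bot
a=.128;f=(358,327)
t=onz("side",((f[0]+.5)/10-.5+300,(f[1]+.5)*80/600-.5+150),.092);d=t[:2]-np.array([.5147,.0437])
print(t,"x off",d@[np.cos(a),np.sin(a)],"y",d@[-np.sin(a),np.cos(a)])
if abs(d@[np.cos(a),np.sin(a)])<.006: print(bot.hand_in())
E
```

```text
[ 0.52492649 -0.01779047  0.092     ] x off 0.0022935215676664843 y -0.06229284956445545
the job is handed in; nothing more can be done
None
```

I stood the tube on the caliper bed in line with the anvil and released it. I then pushed the jaw closed by its tab until I felt the nip, let go, and handed the job in at about 21.6 s. No verdict is reported.

**Closing by feel:** the push on the tab was about 4 N while the jaw was sliding. It rose to about 8.5 N at the nip, so I put the force on the tube at about 4.5 N. That is well under the 14 N crush limit.

**After letting go:**
- The tool force read about zero, and the arm was lifted clear.
- The last picture shows the tube upright between the anvil and the jaw, about 2 mm off the anvil's line. It had moved about 30 mm from where I set it down.

**Not checked directly:**
- **Remaining nip force and jaw squareness:** I inferred these from the felt forces. The jaw's drag should hold about 3 to 3.5 N, which means roughly 0.01 rad out of square.
- **Bystanders:** the arm stayed clear of them and I saw no sign of contact, but I did not measure their positions again at the end.

**What disagreed:** the top camera read about 10 mm low in y against the robot. I relied on the side camera, which matched the held tube to about 0.3 px. The features above the bed (jaws and tab) also sat about 7 mm off where the bed outline put them. I aligned to those features rather than to the bed outline.

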